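# Set out the implant models by height

### The job

Set out the four implant demonstration models for the lesson: stand them in order of height along the silver strip, one upright in the middle of each black pad, the tallest next to the green button and the shortest next to the white one at the other end. Set each one down without dropping or toppling it, let go of them all, and leave the steel bowl and the spray bottle where they are.

Things in the scene. Friction and masses are not known exactly. Their poses are not given: they have to be found in the camera images.
- model_white: Loose dental implant demonstration model, 55 mm tall (the shortest), standing upright on the table: grey round foot 44 mm across and 10 mm high, silver threaded screw about 17 to 23 mm across, then a white cylindrical collar 26 mm across (the place to grip) from 31 to 49 mm above the underside, and a stub of the same colour, 14 mm across, on top. About 90 g. Origin: centre of the underside; z up along the screw.
- model_yellow: Loose dental implant demonstration model, 70 mm tall (second shortest), standing upright on the table: grey round foot 44 mm across and 10 mm high, silver threaded screw about 17 to 23 mm across, then a yellow cylindrical collar 26 mm across (the place to grip) from 46 to 64 mm above the underside, and a stub of the same colour, 14 mm across, on top. About 105 g. Origin: centre of the underside; z up along the screw.
- model_red: Loose dental implant demonstration model, 85 mm tall (second tallest), standing upright on the table: grey round foot 44 mm across and 10 mm high, silver threaded screw about 17 to 23 mm across, then a red cylindrical collar 26 mm across (the place to grip) from 61 to 79 mm above the underside, and a stub of the same colour, 14 mm across, on top. About 120 g. Origin: centre of the underside; z up along the screw.
- model_blue: Loose dental implant demonstration model, 100 mm tall (the tallest), standing upright on the table: grey round foot 44 mm across and 10 mm high, silver threaded screw about 17 to 23 mm across, then a blue cylindrical collar 26 mm across (the place to grip) from 76 to 94 mm above the underside, and a stub of the same colour, 14 mm across, on top. About 135 g. Origin: centre of the underside; z up along the screw.
- pad_1: Fixed flat round black pad, 56 mm across and 2 mm thick, on a flat silver strip 74 mm wide, 450 mm long and 6 mm thick that lies beyond the models, roughly from the robot's left to its right. First of the four pads counted from the robot's left (+y) end; pads are 80 to 104 mm apart. Origin: centre of the pad's underside; its top is 2 mm higher (8 mm above the table).
- pad_2: Fixed flat round black pad, 56 mm across and 2 mm thick, on a flat silver strip 74 mm wide, 450 mm long and 6 mm thick that lies beyond the models, roughly from the robot's left to its right. Second of the four pads counted from the robot's left (+y) end; pads are 80 to 104 mm apart. Origin: centre of the pad's underside; its top is 2 mm higher (8 mm above the table).
- pad_3: Fixed flat round black pad, 56 mm across and 2 mm thick, on a flat silver strip 74 mm wide, 450 mm long and 6 mm thick that lies beyond the models, roughly from the robot's left to its right. Third of the four pads counted from the robot's left (+y) end; pads are 80 to 104 mm apart. Origin: centre of the pad's underside; its top is 2 mm higher (8 mm above the table).
- pad_4: Fixed flat round black pad, 56 mm across and 2 mm thick, on a flat silver strip 74 mm wide, 450 mm long and 6 mm thick that lies beyond the models, roughly from the robot's left to its right. Fourth of the four pads counted from the robot's left (+y) end; pads are 80 to 104 mm apart. Origin: centre of the pad's underside; its top is 2 mm higher (8 mm above the table).
- green_button: Fixed dark-green round button 30 mm across and 10 mm high at one end of the strip (either the left or the right end), about 62 mm beyond the nearest pad. It marks the end for the tallest model; a like white button is at the other end. Origin: centre of its underside.
- bowl: Bystander: loose steel bowl, 100 mm across and 45 mm high, to the robot's left of the work. Origin: centre of its underside.
- spray: Bystander: loose white spray bottle, 60 mm across and 180 mm tall, with a blue head, to the robot's right of the work. Origin: centre of its underside.

How it is judged:
By the outcome, as a careful person would: the job done as asked, in the order asked, and still so for the second after the job is handed in, with the robot touching nothing.
It also fails if it takes over 109 s, if anything falls off the work surface, if the arm or the gripper's body presses on something with over 40 N, if the wrist force passes 120 N, or if a joint passes its speed limit or range.

### The arm

A 7-joint arm with a two-finger parallel gripper is mounted at the origin on the work surface. World frame = base frame: x ahead of the robot, y to its left, z up, the work surface at z = 0. Lengths are in mm, angles in rad, forces in N, time in s.
With the tool pointing down it reaches from about 425 to 875 mm from the base axis. Payload 8.4 kg.
Tool frame: the origin (TCP) lies midway between the tips of the shut fingers; the grasp point (between the pads) lies 19 mm behind it (r.pinch_z is the distance from the TCP to the grasp point, in mm); z points along the fingers, y is the line along which they close (so a half turn about z gives the same grasp; the last joint's range is limited). The gripper opens to 85 mm and grips with 20 to 120 N. Pads are 22 mm wide; open, the fingers measure 114 mm over their backs; the gripper's body (76 mm by 85 mm) begins 54 mm behind the grasp point. The pads swing forward as they close: fully open they stand 13 mm farther back than shut.
Start: joints at [1.224, 0.333, 0.04, 1.465, -0.013, 1.343, -0.059], TCP at [159.405, -630.122, 231.308] pointing down, gripper open.
Joint ranges: [-2.58, 2.58], [-0.38, 2.09], [-1.3, 1.39], [0.25, 2.4], [-1.5, 4.64], [0.08, 2.09], [-2.65, 2.65]. Speed limits (rad/s): [2.22, 2.22, 2.79, 2.79, 3.14, 3.14, 3.14].

### API

Orientations are given as [roll, pitch, yaw] about the fixed x, y, z axes, in that order (R = Rz(yaw) Ry(pitch) Rx(roll)).
In Python, from station import r gives the robot as it stands. The module is installed in compiled form; this text tells all that it offers. Calls block until the motion is done:
- r.move_pose(position, orientation): joint-space move of the TCP to a pose.
- r.line_to(position, ori=None, feed=150, threshold=None): straight line of the TCP; ori=None keeps the orientation; feed is the mean speed in mm/s. With threshold (N) it stops when the force on the tool has changed by that much, and returns True; else False.
- r.movej(angles): joint-space move.
- r.gripper_to(opening): finger opening in mm; the grip force is fixed at half the most; returns when the fingers have stopped.
- r.wait(seconds).
- r.ik(position, orientation): joint angles nearest the present ones, or None.
- r.camera(name): name is "scene" or "top" or "wrist"; returns the picture (480x640x3 uint8, red, green, blue); there is no depth.
- r.camera_info(name): a dict with "mtx" (3x3 intrinsics, pixels), "R" (3x3) and "t" (3): a world point X has camera coordinates R X + t; the wrist camera has in their place "mount" (4x4, takes a point from camera to tool coordinates, whose origin is the TCP and whose axes are the flange's). Camera axes: x right, y down, z forward; pixel columns grow to the right and rows downward; lengths in mm; the calibration is good to about 2 mm. A picture is of the moment at which its call begins: read the wrist's pose just before it. camera_info takes no time and is no camera call.
A pose or a line that the arm cannot do raises r.MotionError and nothing moves.
- r.close_job(): hands the job in; it is judged then, once.
Readings, each from a call of its own:
- r.get_time_s(): time.
- r.get_joint_pos(): joint angles.
- r.get_dq(): joint speeds.
- r.get_joint_torque(): joint torques, N m.
- r.get_ee_pos(): TCP position.
- r.get_tcp_rot(): TCP orientation.
- r.get_contact_force(): force on the tool from outside, world axes, zero at the start.
- r.get_moment(): the same for the moment, N m.
- r.get_opening(): finger opening in mm.
- r.get_grasp_force(): force on a finger pad.
Only numpy, scipy, OpenCV 4.12 (cv2) and the standard library are available. Lean on these libraries where they do the work, as an engineer would, in place of code of your own. Each camera call takes 0.05 s, during which the arm holds its last target. There are 200 camera calls.

## Working session

There is one attempt and no reset: what is moved stays moved. The work goes in short steps, each a Python script; the robot and the scene stay as the last script left them, time stands still between calls to the robot, and variables do not carry over. Pictures are saved under pics/ and viewed, at most 14 in all, crops included, and the job is handed in when it is done.

```bash
mkdir -p pics; python3 - <<'E'
from station import r
import cv2
for n in ["top","scene"]:
    im=r.camera(n); cv2.imwrite(f"pics/{n}0.png",im[:,:,::-1])
    i=r.camera_info(n); print(n,i["mtx"].tolist(),i["R"].round(5).tolist(),i["t"].round(2).tolist())
print(r.camera_info("wrist"), r.get_ee_pos(), r.get_tcp_rot(), r.get_time_s(), r.pinch_z, r.get_opening())
E
```

```text
top [[498.9340381932271, 0.0, 314.694776444407], [0.0, 498.9340381932271, 235.62190174190565], [0.0, 0.0, 1.0]] [[0.01955, -0.99981, 0.00056], [-0.98678, -0.01939, -0.1609], [0.16088, 0.00259, -0.98697]] [-34.33, 576.76, 1159.58]
scene [[614.0649974416792, 0.0, 323.00611832099804], [0.0, 614.0649974416792, 235.92639048321183], [0.0, 0.0, 1.0]] [[0.08885, 0.99597, -0.01193], [0.75354, -0.07504, -0.6531], [-0.65137, 0.04904, -0.75718]] [-34.3, -397.0, 1701.63]
{'mtx': array([[379.81656389,   0.        , 324.20573261],
       [  0.        , 379.81656389, 245.99597627],
       [  0.        ,   0.        ,   1.        ]]), 'mount': array([[-1.41462827e-04, -9.59631754e-01, -2.81259448e-01,
         7.20039306e+01],
       [ 9.99999960e-01, -2.04636946e-04,  1.95240693e-04,
        -7.43267701e-02],
       [-2.44915243e-04, -2.81259409e-01,  9.59631744e-01,
        -1.42721675e+02],
       [ 0.00000000e+00,  0.00000000e+00,  0.00000000e+00,
         1.00000000e+00]])} [ 159.30691228 -629.74011871  230.46636739] [-3.14006151e+00  7.72762807e-05  2.47770651e-01] 0.1 18.700000000000003 85.55946712446477
```

View pics/top0.png

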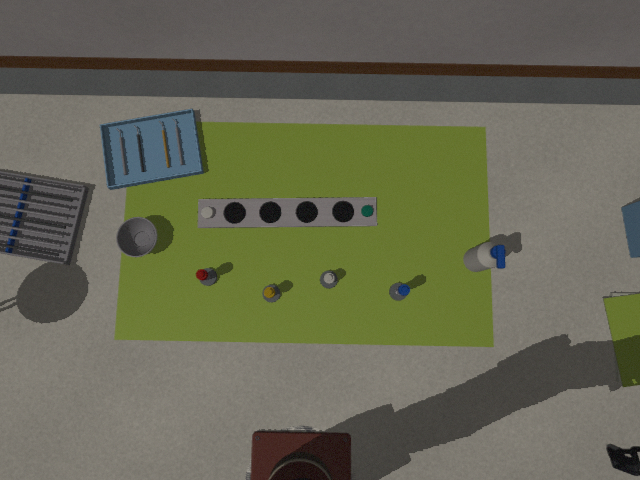

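View pics/scene0.png

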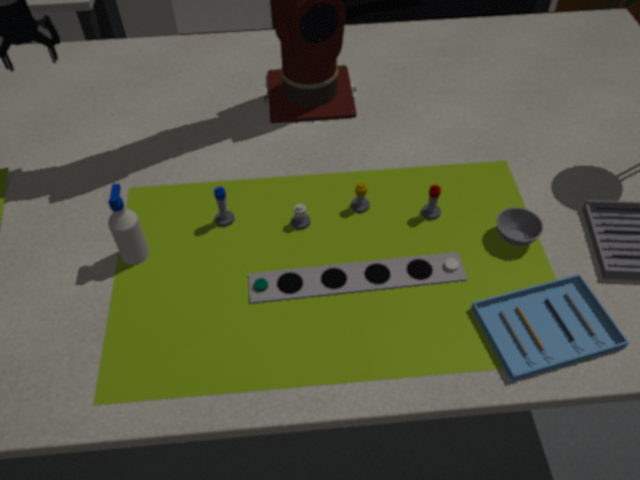

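Top view: white button (208,212) is at the left (+y) and green (368,211) at the right. The pads are at about (235/270/307/343, 212). Models are red (203,274), yellow (269,292), white (330,278) and blue (403,290). So pads 1 to 4 get white, yellow, red, blue.

```bash
cat > h.py <<'E'
from station import r
import numpy as np, cv2
from scipy.spatial.transform import Rotation as Ro
H=dict(white=55,yellow=70,red=85,blue=100)
def cam(name):
    """image, K, R(cam->world), camera centre"""
    if name=="wrist":
        p=np.array(r.get_ee_pos()); W=Ro.from_euler("xyz",r.get_tcp_rot()).as_matrix(); im=r.camera(name)
        i=r.camera_info(name); M=np.array(i["mount"]); return im,i["mtx"],W@M[:3,:3],W@M[:3,3]+p
    im=r.camera(name); i=r.camera_info(name); R=np.array(i["R"]); return im,i["mtx"],R.T,-R.T@i["t"]
def world(c,px,z):
    d=c[2]@np.linalg.solve(c[1],[px[0],px[1],1.]); return (c[3]+d*(z-c[3][2])/d[2])[:2]
def pix(c,X):
    v=c[1]@(c[2].T@(np.array(X,float)-c[3])); return v[:2]/v[2]
E
python3 - <<'E'
from h import *
c=cam("top")
for n,p in dict(red=(203,274),yellow=(269,292),white=(330,278),blue=(403,290)).items(): print(n,world(c,p,H[n]-3).round(1))
P=[world(c,p,8) for p in [(235,212),(270,212),(307,211),(343,211)]]; print(np.round(P,1), np.linalg.norm(np.diff(P,axis=0),axis=1), world(c,(208,212),16),world(c,(368,211),16))
for y in (0,np.pi/2,-np.pi/2): print(y,[ [None if q is None else np.round(q,2)] for q in [r.ik([590,60,300],[np.pi,0,y]),r.ik([*P[0],40],[np.pi,0,y]),r.ik([*P[3],40],[np.pi,0,y])]])
r.move_pose([590,40,300],[np.pi,0,0])
c=cam("wrist"); cv2.imwrite("pics/w1.png",c[0][:,:,::-1]); print(r.get_time_s(),r.get_ee_pos())
E
```

```text
red [476.4 233.8]
yellow [438.7  80.9]
white [475.3 -61.4]
blue [ 447.7 -226.5]
[[639.9 178.7]
 [641.6  90.7]
 [646.   -2.3]
 [647.8 -92.9]] [88.03974217 93.10772237 90.60016643] [636.89424418 244.82326925] [ 647.31341266 -154.97434146]
0 [[array([ 0.53,  0.3 , -0.88,  1.47,  0.23,  1.48, -1.92])], [array([ 0.2 ,  0.64, -0.74,  1.59,  0.47,  1.1 , -2.23])], [array([ 0.4 ,  0.54, -0.43,  1.63,  0.25,  1.03, -1.68])]]
1.5707963267948966 [[array([ 0.51,  0.29, -0.86,  1.47,  0.22,  1.48, -0.34])], [array([ 0.35,  0.74, -0.99,  1.58,  0.66,  1.18, -0.78])], [array([ 0.51,  0.57, -0.58,  1.62,  0.35,  1.05, -0.17])]]
-1.5707963267948966 [[None], [array([ 0.4 ,  0.81, -1.1 ,  1.58,  0.75,  1.23,  2.31])], [array([-0.72,  0.87,  1.21,  1.69, -0.87,  1.22, -2.44])]]
3.0167 [590.11718498  39.03451411 299.80830225]
```

View pics/w1.png

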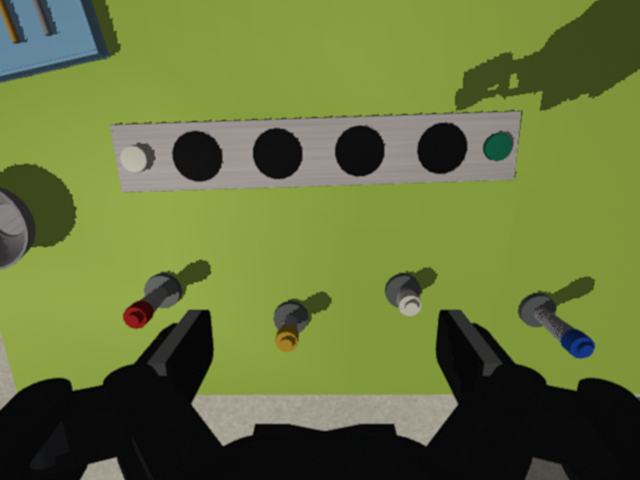

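The wrist view has everything clear of the fingers: pads at (198,156), (278,153), (360,150), (442,148), green button at (498,146). Collars are red (137,315), yellow (287,338), white (409,302) and blue (578,344). Next I fit positions from this view and check that every pick and place pose is reachable.

```bash
cat > meas.py <<'E'
from h import *
import json
def circ(x,y,z,rad):
    a=np.linspace(0,6.2832,40); return [(x+rad*np.cos(t),y+rad*np.sin(t),z) for t in a]
def hull(c,pts): return cv2.convexHull(np.float32([pix(c,p) for p in pts]))
def sil(c,x,y,h):
    m=np.zeros((480*4,640*4),np.uint8)
    for pts in (circ(x,y,h-24,13)+circ(x,y,h-6,13), circ(x,y,h-6,7)+circ(x,y,h,7)):
        cv2.fillPoly(m,[np.int32(hull(c,pts)*4+2)],255)
    M=cv2.moments(m,True); return np.array([M["m10"],M["m01"]])/M["m00"]/4-.5, M["m00"]/16
def blob(mask,near):
    n,l,s,ce=cv2.connectedComponentsWithStats(mask.astype(np.uint8)*255)
    k=1+min(range(n-1),key=lambda k:np.hypot(*(ce[k+1]-near))+1e3*(s[k+1,4]<80)); return ce[k],s[k,4]
def model(c,n,x,y,base=0):
    hsv=cv2.cvtColor(c[0],cv2.COLOR_RGB2HSV).astype(int); h,s,v=hsv[...,0],hsv[...,1],hsv[...,2]
    mask={"red":((h<8)|(h>172))&(s>150)&(v>50),"yellow":(h>14)&(h<28)&(s>120)&(v>60),"blue":(h>105)&(h<130)&(s>140)&(v>50),"white":(s<60)&(v>135)}[n]
    z=base+H[n]; ob,a=blob(mask,sil(c,x,y,z)[0]); 
    p=np.array([x,y],float)
    for _ in range(4):
        pr,pa=sil(c,*p,z); p+=world(c,ob,z-12)-world(c,pr,z-12)
    return p,a,pa
E
python3 - <<'E'
from meas import *
g=dict(red=(476,234),yellow=(439,81),white=(475,-61),blue=(448,-226)); gp=[(198,156),(278,153),(360,150),(442,148)]
out={}
for src in ("wrist","top"):
    c=cam(src)
    for n in g:
        p,a,pa=model(c,n,*g[n]); print(src,n,p.round(1),"area",a,"pred",round(pa))
        if src=="wrist": out[n]=p.tolist()
    P=[]
    for k,q in enumerate(gp):
        near=q if src=="wrist" else [(235,212),(270,212),(307,211),(343,211)][k]
        ce,a=blob(c[0].max(2)<45,near); P.append(world(c,ce,8)); print(src,ce.round(1),a,P[-1].round(1))
    print(np.linalg.norm(np.diff(P,axis=0),axis=1).round(1))
    if src=="wrist": out["pads"]=[p.tolist() for p in P]
json.dump(out,open("m.json","w"))
o=[np.pi,0,np.pi/2]
for k,n in enumerate(["white","yellow","red","blue"]):
    for q,z in ((out[n],H[n]-34),(out[n],H[n]+80),(out["pads"][k],H[n]-26),(out["pads"][k],H[n]+80)): print(n,np.round(q),r.ik([*q,z],o) is not None,end=" ")
E
```

```text
wrist red [473.4 243.3] area 374 pred 690
wrist yellow [437.9  82.6] area 448 pred 556
wrist white [471.4 -58.9] area 285 pred 542
wrist blue [ 448.1 -228.9] area 598 pred 782
wrist [197.1 155.8] 1865 [639.7 180.7]
wrist [277.4 153.1] 1870 [642.4  91.2]
wrist [359.5 150.5] 1889 [ 6.451e+02 -1.000e-01]
wrist [442.  147.8] 1902 [647.9 -91.4]
[89.6 91.3 91.3]
top red [475.9 238.9] area 91 pred 122
top yellow [435.  98.] area 2 pred 110
top white [ 641.1 -112.7] area 862 pred 109
top blue [ 449.4 -230.4] area 94 pred 122
top [232.1 213.4] 240 [636.3 185.8]
top [232.1 213.4] 240 [636.3 185.8]
top [342.8 211.3] 329 [647.1 -92.5]
top [342.8 211.3] 329 [647.1 -92.5]
[  0.  278.6   0. ]
white [471. -59.] True white [471. -59.] True white [640. 181.] True white [640. 181.] True yellow [438.  83.] True yellow [438.  83.] True yellow [642.  91.] True yellow [642.  91.] True red [473. 243.] True red [473. 243.] True red [645.  -0.] True red [645.  -0.] True blue [ 448. -229.] True blue [ 448. -229.] True blue [648. -91.] True blue [648. -91.] True
```

```bash
python3 - <<'E'
from meas import *
m=json.load(open("m.json"))
r.move_pose([*m["white"],130],[np.pi,0,np.pi/2])
c=cam("wrist"); p,a,pa=model(c,"white",*m["white"]); print(p,a,pa,r.get_ee_pos(),r.get_time_s())
im=c[0][:,:,::-1].copy()
hsv=cv2.cvtColor(c[0],cv2.COLOR_RGB2HSV); q=sil(c,*p,55)[0].astype(int); print(q,[hsv[q[1]+d,q[0]].tolist() for d in range(-48,60,8)])
for z,rad in ((31,13),(49,13),(55,7),(0,22),(10,22)):
    cv2.polylines(im,[np.int32([pix(c,X) for X in circ(*p,z,rad)])],True,(0,0,255))
cv2.imwrite("pics/w2.png",im)
E
```

```text
[475.20186996 -59.31482223] 1060 1580.875 [471.92987384 -58.626322   130.42106234] 4.7333
[328 252] [[37, 154, 141], [60, 13, 76], [60, 7, 72], [27, 21, 108], [24, 25, 166], [26, 27, 130], [26, 25, 161], [24, 25, 161], [25, 26, 117], [37, 156, 141], [37, 155, 140], [37, 156, 141], [38, 156, 141], [38, 154, 142]]
```

View pics/w2.png

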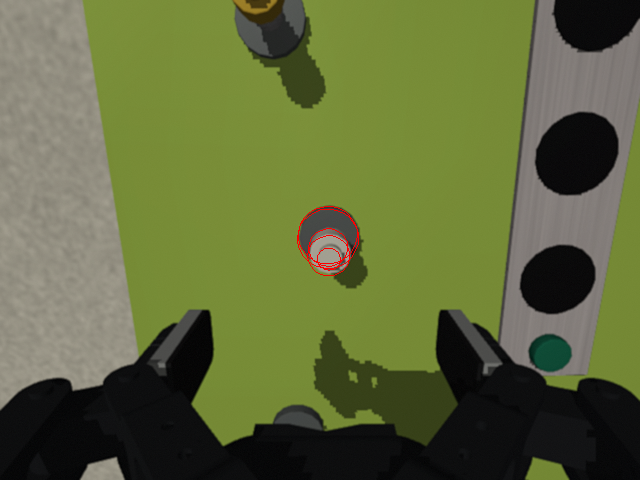

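The overlay fits the white model's foot and collar at (328,240) to about 1 mm. I'll pick and place white, then check it.

```bash
sed -i 's/(s<60)&(v>135)/(s<45)\&(v>92)/; s/(v>50)/(v>25)/g; s/(v>60)/(v>30)/' meas.py; cat > act.py <<'E'
from meas import *
O=[np.pi,0,np.pi/2]
def look(n,g,z):
    """hover over the model and measure it again"""
    r.gripper_to(85) if r.get_opening()<70 else None
    r.move_pose([*g,z],O); c=cam("wrist"); p,a,pa=model(c,n,*g); print(n,"refined",p.round(1),a,round(pa)); return p
def pick(n,p):
    r.line_to([*p,H[n]-35],O,feed=100); r.gripper_to(0)
    print("grip",r.get_opening(),r.get_grasp_force(),np.round(r.get_ee_pos(),1))
    r.line_to([*p,H[n]+75],feed=150); print("lifted",r.get_opening(),r.get_grasp_force())
    return 18<r.get_opening()<30
def place(n,q):
    r.move_pose([*q,H[n]+75],O); r.line_to([*q,H[n]-35+8+6],feed=120)
    hit=r.line_to([*q,H[n]-35+8-3],feed=15,threshold=4)
    print("touch",hit,np.round(r.get_ee_pos(),1),r.get_contact_force().round(1) if hasattr(r.get_contact_force(),"round") else "")
    r.gripper_to(52); e=r.get_ee_pos(); r.line_to([e[0],e[1],H[n]+70],feed=120); print("t",r.get_time_s())
E
python3 - <<'E'
from act import *
m=json.load(open("m.json")); n="white"
p=look(n,(475,-59),130)
if abs(p-[475,-59]).max()<6 and pick(n,p):
    place(n,m["pads"][0])
    c=cam("wrist"); im=c[0][:,:,::-1].copy(); p,a,pa=model(c,n,*m["pads"][0],base=8); print(p,a,pa,m["pads"][0])
    for X in (circ(*m["pads"][0],8,28),circ(*p,8,22)): cv2.polylines(im,[np.int32([pix(c,x) for x in X])],True,(0,0,255))
    cv2.imwrite("pics/w3.png",im)
E
```

```text
white refined [475.5 -57.8] 1396 1589
grip 24.337116540044466 58.45293045043945 [475.5 -57.9  20.3]
lifted 24.5204580355092 58.811713457107544
touch True [639.9 180.8  28.4] [-0.4 -0.7  5.7]
t 11.6167
[637.31198726 196.53065324] 23098 1813.1875 [639.6767940946368, 180.7075836470426]
```

View pics/w3.png

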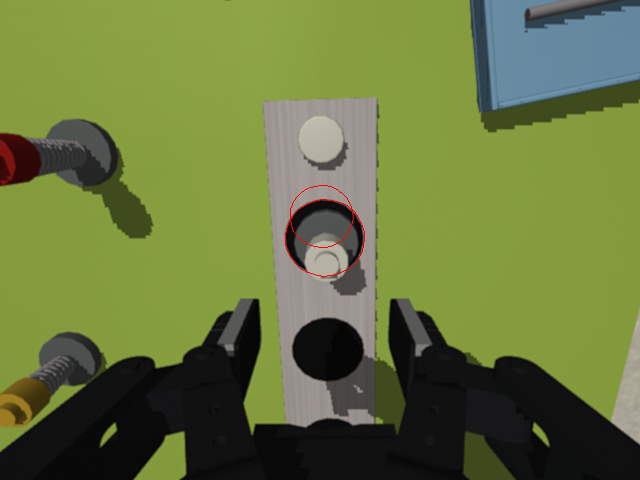

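White stands upright at (325,238), with its foot inside the pad circle to about 1–2 mm. The odd fit result comes from the white mask merging with the strip. On to the other three, with a sanity check on each.

```bash
python3 - <<'E'
from act import *
m=json.load(open("m.json"))
for k,n in ((1,"yellow"),(2,"red"),(3,"blue")):
    p=look(n,m[n],H[n]+75)
    if np.hypot(*(p-m[n]))>8 or not pick(n,p): print("stop"); break
    place(n,m["pads"][k])
e=r.get_ee_pos(); r.line_to([e[0],e[1],230]); r.move_pose([590,40,320],[np.pi,0,0])
c=cam("wrist"); im=c[0][:,:,::-1].copy()
for k,n in enumerate(H):
    q=m["pads"][k]
    if k: p,a,pa=model(c,n,*q,base=8); print(n,"err",(p-q).round(1),a,round(pa))
    cv2.polylines(im,[np.int32([pix(c,x) for x in circ(*q,18,22)])],True,(0,0,255))
cv2.imwrite("pics/w4.png",cv2.resize(im[60:300,80:560],(800,400)))
cv2.imwrite("pics/s4.png",cv2.resize(r.camera("scene")[150:330,80:560,::-1],(800,300))); print(r.get_time_s())
E
```

```text
yellow refined [439.1  82. ] 1468 1575
grip 24.13954558630375 58.478955030441284 [439.2  82.   35.2]
lifted 24.22332225209099 58.7994647026062
touch True [642.6  91.2  43.4] [-0.9 -1.   5.4]
t 19.4
red refined [476.6 239.9] 1398 1588
grip 24.173764898538842 58.568052649497986 [476.6 240.   50.3]
lifted 24.02236290868324 58.834185004234314
touch True [ 6.453e+02 -2.000e-01  5.830e+01] [-0.9 -0.4  5.7]
t 27.3917
blue refined [ 449.4 -228.9] 1408 1586
grip 24.084564022859357 58.52072060108185 [ 449.4 -229.    65.3]
lifted 24.049400968173828 58.80963921546936
touch True [648.1 -91.4  73.4] [-0.4 -0.3  5.6]
t 35.45
yellow err [-0.3  0.7] 576 596
red err [-0.1 -0.8] 599 635
blue err [0. 0.] 721 822
37.5333
```

View pics/w4.png

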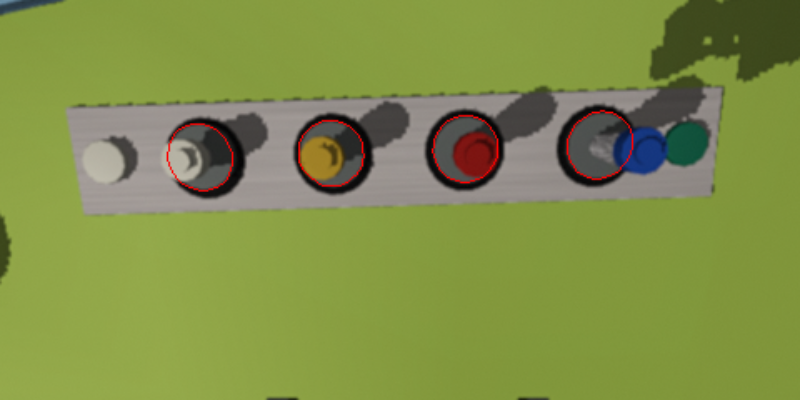

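View pics/s4.png

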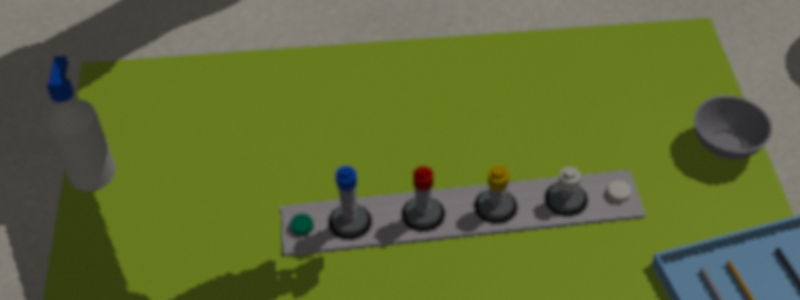

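All four stand upright and centred: white (200,157), yellow (330,153), red (465,148) and blue (598,145), with blue next to green. The bowl and spray bottle haven't moved.

```bash
python3 -c "
from station import r
print(r.close_job())"
```

```text
the job is handed in; nothing more can be done
None
```

The job is handed in: from the green button to the white one, blue, red, yellow and white each stand upright in the middle of a pad, let go, with the bowl and spray bottle untouched, after about 38 s of robot time.

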